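Reset the length stop of the pouch-cutting gauge

TASK

Set the sliding length stop of the pouch-cutting gauge to the notch with the green tag: pinch its two blue release paddles together and keep them squeezed while you slide the stop along until it is in line with the green tag, then let go so that it locks in that notch. Do not knock over the disinfectant bottle beside the gauge.

Things in the scene. Friction and masses are not known exactly. Their poses are not given: they have to be found in the camera images.
- stop_grip (a point): Grip centre of the sliding stop, midway between its two upright blue paddles, 60 mm above the counter. Paddles: 36 wide, 26 to 82 mm above counter, 62 over their outer faces, 34 squeezed. x: across the gauge, paddle to paddle (squeeze so), towards the tags; y: slide direction; z up. Below the paddles all is under 37 mm. Starts locked in the middle of five notches 45 mm apart; slides with 1.5 N.
- release (a joint): How far each blue paddle is squeezed in, in m: 0 released (locking pin in a notch), 0.014 fully in (pin clear). Geared together, both move equally; a spring of 6 to 9 N returns them. The stop slides freely from 0.0125 on and is locked when released. Let go within 12 mm of a notch, the flared notch draws the stop to its centre; 1.5 mm play.
- green_tag (a point): Centre of the top of the green tag, a 26 x 36 x 6 mm plate (x, y, z) on the white bed just beyond the dark notched comb, top 14 mm above the counter. Axes parallel to stop_grip's. The stop is at its notch when stop_grip is level with it along y (74 mm from it in -x, 46 mm higher). It lies 45 or 90 mm to either side of the stop's start; like yellow, red and black tags mark the other notches.
- bottle: Bystander: loose pale grey disinfectant bottle with a green label and white cap, 64 mm across, 170 mm tall, standing on the counter off one end of the gauge. Origin at the centre of its underside, z up.

How it is judged:
By the outcome, as a careful person would: the job done as asked, in the order asked, and still so for the second after the job is handed in, with the robot touching nothing.
It also fails if it takes over 32 s, if anything falls off the work surface, if the arm or the gripper's body presses on something with over 40 N, if the wrist force passes 120 N, or if a joint passes its speed limit or range.

ROBOT

A 6-joint arm with a two-finger parallel gripper is mounted at the origin on the work surface. World frame = base frame: x ahead of the robot, y to its left, z up, the work surface at z = 0. Lengths are in m, angles in rad, forces in N, time in s.
With the tool pointing down it reaches from about 0.375 to 0.975 m from the base axis. Payload 3.8 kg.
Tool frame: the origin (TCP) lies midway between the tips of the shut fingers; the grasp point (between the pads) lies 19 mm behind it; z points along the fingers, y is the direction in which the jaws open and shut (so a half turn about z gives the same grasp; the last joint's range is limited). The gripper opens to 85 mm and grips with 20 to 120 N. Pads are 22 mm wide; open, the fingers measure 114 mm over their backs; the gripper's body (76 mm by 85 mm) begins 54 mm behind the grasp point. The pads swing forward as they close: fully open they stand 13 mm farther back than shut.
Start: joints at [1.14, 0.264, 1.604, -0, 1.274, -0.037], TCP at [0.259, 0.623, 0.231] pointing down, gripper open.
Joint ranges: [-2.63, 2.63], [-0.94, 2.18], [0.31, 2.57], [-1.31, 4.45], [0, 2.66], [-2.55, 2.55]. Speed limits (rad/s): [2.57, 2.57, 3.14, 3.14, 3.14, 3.14].

INTERFACE

Orientations are given as a rotation vector (axis times angle).
In Python, from workcell import bot gives the robot as it stands.
- The arm moves only by the tool drive_tool, never from a script. Its argument "deltas" is a list of rows, each an object with "hand": the opening, from 0 (shut) to 1 (fully open); "offset": the shift along the world's x, y, z in cm, a list of three; "angular": the turn, a rotation vector about the world's x, y, z in degrees, a list of three. A call has 1 to 8 rows; each row is the pose to reach, as a shift and turn from the pose commanded when the call began; what a row does not reach only later rows make up. A row lasts 1/8 s, in which the tool goes at most 62.5 mm and 10.7 degrees, less where a joint would pass 70% of its speed; a pose out of reach is approached as far as the arm can. A call with a gripper value outside its range is refused whole. The fingers move at their own pace and stop on an object; "force" is the grip in N (left out, the last holds). Time passes only in rows, so rows that repeat a pose let the fingers close. It gives the time, the measured TCP pose, the force and the opening at its end, in the units of the state.
- bot.read_state(): the state, without advancing time (a new reading comes with each control period).
- bot.read_camera(name): name is "scene" or "top"; returns a dict with "frame" (480x640x3 uint8, blue, green, red), "mtx" (3x3 intrinsics, pixels), "R" (3x3) and "t" (3): a world point X has camera coordinates R X + t. Camera axes: x right, y down, z forward; pixel columns grow to the right and rows downward; lengths in m; the calibration is good to about 2 mm. A picture is of the moment at which its call begins. There is no depth.
- bot.finish_job(): hands the job in, once; it reports no verdict.
The state is a dict: "time": time; "q": joint angles; "joint_vel": joint speeds; "joint_torque": joint torques, N m; "tool_pos": TCP position; "tcp_rot": TCP orientation; "wrist_force": force on the tool from outside, world axes, zero at the start; "torque": the same for the moment, N m; "width": opening from 0.0 (shut) to 1.0 (fully open).
Only numpy, scipy, OpenCV 4.12 (cv2) and the standard library are available. Lean on these libraries where they do the work, as an engineer would, in place of code of your own. Each camera call takes 0.05 s, during which the arm holds its last target. There are 200 camera calls.

## Working session

There is one attempt and no reset: what is moved stays moved. The work goes in short steps, Python scripts to look and compute and a tool call to move; the robot and the scene stay as the last step left them, time stands still between calls to the robot, and variables do not carry over. Pictures are saved under pics/ and viewed, about 8 in all and at most 12, crops included, and the job is handed in when it is done.

Besides the shell and the picture viewer there is one more tool, called after "Emit:" as name([rows], argument=value, ...), one row to a line, values as JSON. drive_tool: Moves the arm, as the interface text tells. Its arguments: {"type":"object","properties":{"deltas":{"type":"array"},"force":{"type":"number"}},"required":["deltas"]}

```bash
mkdir -p pics; python3 - <<'E'
from workcell import bot
import cv2
for n in ("scene","top"):
    c=bot.read_camera(n); cv2.imwrite(f"pics/{n}0.png",c["frame"]); print(n,c["mtx"].tolist(),c["R"].tolist(),c["t"].tolist())
s=bot.read_state(); print(s)
E
```

```text
scene [[577.0746071925173, 0.0, 314.779515484437], [0.0, 577.0746071925173, 246.12081518836467], [0.0, 0.0, 1.0]] [[-0.8187804859667168, 0.5739600496760688, 0.012976023117727761], [0.35431542947359085, 0.5229732933954591, -0.7752157833997267], [-0.4517290030948333, -0.6301339506572803, -0.6315632288156081]] [0.4716747759563934, -0.14333855984764118, 1.1998753417263466]
top [[570.3302141713101, 0.0, 318.0410865410166], [0.0, 570.3302141713101, 239.78031216048916], [0.0, 0.0, 1.0]] [[0.020458680562286335, -0.9997110190247739, -0.0126222355428276], [-0.9843304398495276, -0.017929092211480393, -0.17541987583540264], [0.17514287760364727, 0.016013309867748255, -0.9844127926494015]] [-0.02361379583754265, 0.5777065616504085, 0.7778624406123266]
{'time': 0.1, 'q': array([ 1.14006940e+00,  2.64689885e-01,  1.60523570e+00,  4.66964050e-05,
        1.27371908e+00, -3.69026632e-02]), 'joint_vel': array([-0.00079878, -0.00138473, -0.00109064, -0.00086948, -0.00048685,
        0.00172958]), 'joint_torque': array([ 1.16105621e-03, -5.16710329e+01, -3.68589985e+01, -1.52385537e-04,
        6.33029224e-03,  8.14464101e-06]), 'tool_pos': array([0.25872431, 0.62272818, 0.23007934]), 'tcp_rot': array([-0.614547  , -3.08036798,  0.00311882]), 'wrist_force': array([ 0.13117459, -0.33182588, -0.5622131 ]), 'torque': array([-0.00503293, -0.02668587, -0.09754678]), 'width': 0.9978513800232152}
```

View pics/scene0.png

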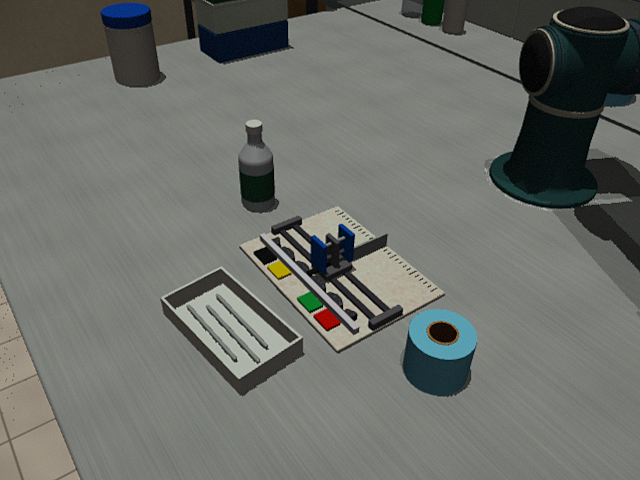

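View pics/top0.png

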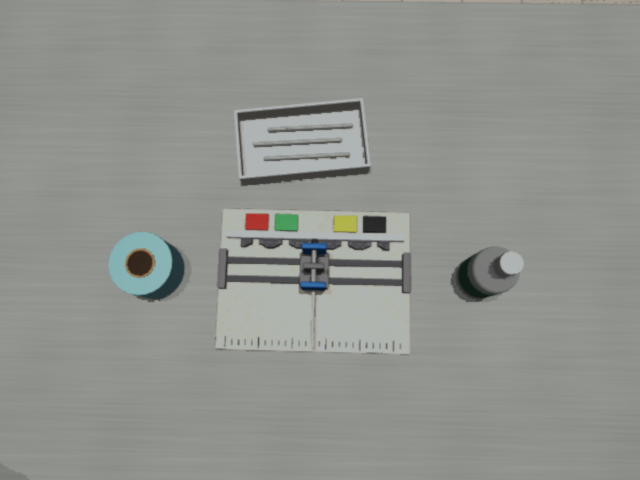

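The scene view shows the stop's paddles near (319,255) and (346,243), the green tag at (311,300), and the bottle at (257,170). In the top view the stop is between (314,246) and (313,285), the green tag is at (286,222), the bottle is off to the right (490,272), and a blue roll is on the left (142,265).

```bash
cat > h.py <<'E'
import cv2, numpy as np
from workcell import bot
def cams(): return {n:bot.read_camera(n) for n in("scene","top")}
def tri(cs,a,b):
    P=[c["mtx"]@np.c_[c["R"],c["t"]] for c in (cs["scene"],cs["top"])]
    X=cv2.triangulatePoints(P[0],P[1],np.float64(a),np.float64(b)).ravel(); X=X[:3]/X[3]
    return X,[np.linalg.norm((p@np.r_[X,1])[:2]/(p@np.r_[X,1])[2]-q) for p,q in zip(P,(a,b))]
def onz(c,p,z):
    d=c["R"].T@np.linalg.inv(c["mtx"])@np.r_[p,1]; o=-c["R"].T@c["t"]; return o+d*(z-o[2])/d[2]
def blob(im,lo,hi,win):
    m=cv2.inRange(cv2.cvtColor(im,cv2.COLOR_BGR2HSV),lo,hi); x0,y0,x1,y1=win
    k=np.zeros_like(m); k[y0:y1,x0:x1]=m[y0:y1,x0:x1]
    n,l,st,ce=cv2.connectedComponentsWithStats(k)
    i=1+np.argsort(-st[1:,4]); return [(ce[j].round(1),st[j].tolist()) for j in i if st[j,4]>15]
E
python3 - <<'E'
from h import *
cs=cams(); S,T=cs["scene"]["frame"],cs["top"]["frame"]
ws=(235,200,450,355); wt=(215,205,412,355)
for n,lo,hi in(("green",(50,120,60),(75,255,255)),("red",(0,150,80),(6,255,255)),("yel",(22,120,80),(34,255,255)),("blue",(100,150,40),(125,255,255))):
    a,b=blob(S,lo,hi,ws),blob(T,lo,hi,wt); print(n,a[:3],b[:3])
    if n!="blue": print(tri(cs,a[0][0],b[0][0]),onz(cs["top"],b[0][0],.014))
a=cv2.resize(S[215:315,280:380],(400,400),interpolation=cv2.INTER_CUBIC)
b=cv2.resize(T[215:315,264:364],(400,400),interpolation=cv2.INTER_CUBIC)
cv2.imwrite("pics/crop.png",np.hstack([a,b]))
E
```

```text
green [(array([309.7, 301. ]), [297, 292, 26, 19, 268])] [(array([285.9, 222.1]), [275, 215, 22, 16, 319])]
(array([0.6120587 , 0.03789686, 0.01084216]), [np.float64(0.18497618267801552), np.float64(0.1909617730784036)]) [0.61117258 0.03785072 0.014     ]
red [(array([326.7, 318.7]), [314, 309, 27, 21, 300])] [(array([256.6, 221.3]), [246, 214, 22, 16, 338])]
(array([0.61243092, 0.08303068, 0.01080664]), [np.float64(0.11856024873309123), np.float64(0.11830748617855749)]) [0.6116234  0.08274286 0.014     ]
yel [(array([278.7, 269.1]), [268, 261, 23, 18, 238])] [(array([344.6, 223.5]), [334, 216, 22, 16, 350])]
(array([ 0.61165329, -0.05221876,  0.01053025]), [np.float64(0.2572353266356453), np.float64(0.2830351325663649)]) [ 0.61058766 -0.05183637  0.014     ]
blue [(array([347.9, 239.5]), [339, 224, 16, 37, 152]), (array([321. , 259.3]), [313, 249, 14, 24, 134]), (array([317.8, 242.6]), [311, 235, 16, 16, 96])] [(array([313.5, 247.6]), [301, 243, 25, 11, 212]), (array([312.6, 285.4]), [301, 282, 24, 8, 183])]
```

View pics/crop.png

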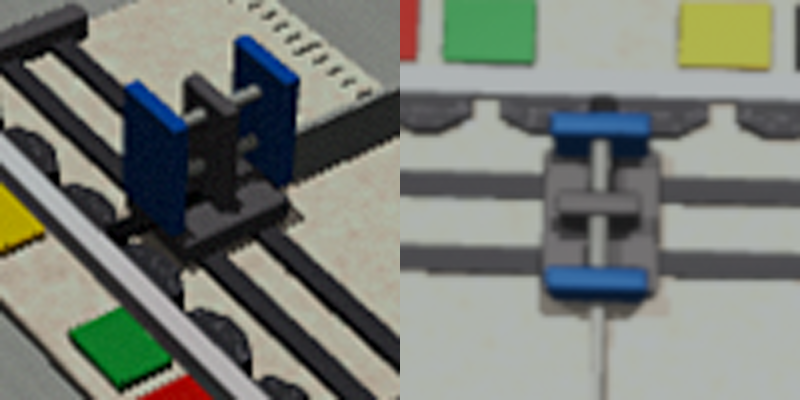

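```bash
python3 - <<'E'
from h import *
cs=cams()
s=lambda x,y:(280+x/4-.4,215+y/4-.4); t=lambda x,y:(264+(x-400)/4-.4,215+y/4-.4)
R=[]
for n,a,b in(("tagside -y outer",s(126,88),t(649,114)),("tagside +y outer",s(180,134),t(553,114)),("robotside -y inner",s(237,45),t(645,268)),("robotside +y inner",s(292,85),t(547,268))):
    X,e=tri(cs,a,b); R.append(X); print(n,X.round(4),np.round(e,2), onz(cs["top"],b,.082).round(4))
print(np.mean(R,0))
print("bottle",onz(cs["top"],(490,272),.1))
s=bot.read_state(); from scipy.spatial.transform import Rotation as Ro; print(Ro.from_rotvec(s["tcp_rot"]).as_matrix().round(3))
E
```

```text
tagside -y outer [ 0.5683 -0.0236  0.0783] [0.27 0.31] [ 0.568  -0.0239  0.082 ]
tagside +y outer [0.5674 0.0104 0.0777] [0.65 0.72] [0.5674 0.0096 0.082 ]
robotside -y inner [ 0.5142 -0.0231  0.0769] [0.35 0.42] [ 0.5141 -0.0235  0.082 ]
robotside +y inner [0.5132 0.0111 0.0782] [0.57 0.66] [0.5135 0.0103 0.082 ]
[ 0.54076326 -0.00631858  0.07779109]
bottle [ 0.52946797 -0.24573859  0.1       ]
[[-0.923  0.384 -0.   ]
 [ 0.384  0.923 -0.001]
 [ 0.    -0.001 -1.   ]]
```

Measured: stop grip at about (0.5375, -0.007), with x axis about −0.3° from world x. Both the paddle tops (78 vs 82 mm) and the tags (10.8 vs 14 mm) come out 3–4 mm low, which is a consistent calibration bias. Green tag y = 0.038, so the slide is +45 mm in y, away from the bottle.

Emit:
drive_tool([
  {"hand": 1, "offset": [3.5, -8, 0], "angular": [0, 0, -8.5]},
  {"hand": 1, "offset": [7, -16, 0], "angular": [0, 0, -17]},
  {"hand": 1, "offset": [10.5, -24, 0], "angular": [0, 0, -25.5]},
  {"hand": 1, "offset": [14, -32, 0], "angular": [0, 0, -34]},
  {"hand": 1, "offset": [17.5, -40, 0], "angular": [0, 0, -42.5]},
  {"hand": 1, "offset": [21, -48, 0], "angular": [0, 0, -51]},
  {"hand": 1, "offset": [24.5, -56, 0], "angular": [0, 0, -59.5]},
  {"hand": 1, "offset": [27.9, -63, 0], "angular": [0, 0, -67.7]},
], force=30)

```text
time: 1.3
tool_pos: [0.4606, 0.1637, 0.2317]
tcp_rot: [2.231, 2.211, 0.002]
wrist_force: [1.6, 0.4, -0.4]
width: 1.005
```

Emit:
drive_tool([
  {"hand": 1, "offset": [2.5, -5.6, 0], "angular": [0, 0, 0]},
  {"hand": 1, "offset": [5, -11.2, -2]},
  {"hand": 1, "offset": [7.4, -16.6, -5]},
  {"hand": 1, "offset": [7.4, -16.6, -8]},
  {"hand": 1, "offset": [7.4, -16.6, -9]},
  {"hand": 1, "offset": [7.4, -16.6, -9]},
  {"hand": 1, "offset": [7.4, -16.6, -9]},
])

```text
invalid input
```

Emit:
drive_tool([
  {"hand": 1, "offset": [2.5, -5.6, 0], "angular": [0, 0, 0]},
  {"hand": 1, "offset": [5, -11.2, -2], "angular": [0, 0, 0]},
  {"hand": 1, "offset": [7.4, -16.6, -5], "angular": [0, 0, 0]},
  {"hand": 1, "offset": [7.4, -16.6, -8], "angular": [0, 0, 0]},
  {"hand": 1, "offset": [7.4, -16.6, -9], "angular": [0, 0, 0]},
  {"hand": 1, "offset": [7.4, -16.6, -9], "angular": [0, 0, 0]},
  {"hand": 1, "offset": [7.4, -16.6, -9], "angular": [0, 0, 0]},
])

```text
time: 2.17
tool_pos: [0.535, 0.0004, 0.1428]
tcp_rot: [2.224, 2.217, 0.003]
wrist_force: [0.7, 0.3, 0.2]
width: 0.995
```

```bash
python3 - <<'E'
from h import *
cs=cams(); s=bot.read_state(); print(s["time"],s["tool_pos"],s["tcp_rot"],s["wrist_force"])
cv2.imwrite("pics/a.png",np.hstack([cv2.resize(cs[n]["frame"][y:y+150,x:x+150],(400,400)) for n,x,y in(("scene",260,170),("top",240,200))]))
E
```

```text
2.275 [5.35139615e-01 2.84718150e-04 1.42976599e-01] [2.22348348 2.21631461 0.0031239 ] [ 0.36994621 -0.59705197 -0.34950114]
```

View pics/a.png

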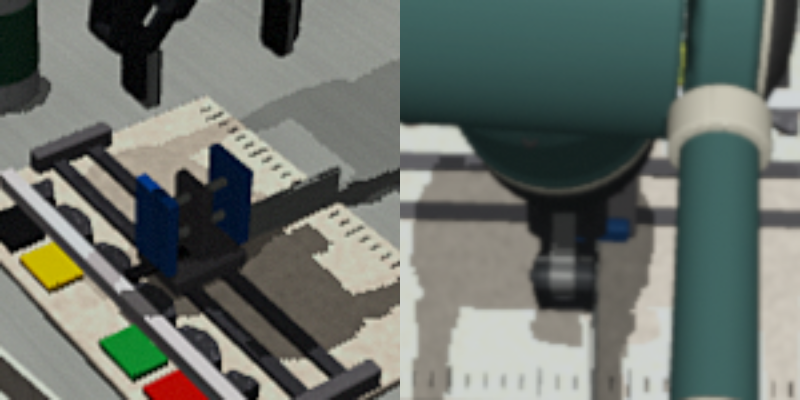

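The hand is above the stop with jaws along x, and the open fingers straddle the paddles, as seen in the scene crop. It still needs +2.5 mm in x and −7 mm in y, then the descent.

Emit:
drive_tool([
  {"hand": 1, "offset": [0.25, -0.7, 0], "angular": [0, 0, 0]},
  {"hand": 1, "offset": [0.25, -0.7, -2], "angular": [0, 0, 0]},
  {"hand": 1, "offset": [0.25, -0.7, -4.5], "angular": [0, 0, 0]},
  {"hand": 1, "offset": [0.25, -0.7, -7], "angular": [0, 0, 0]},
  {"hand": 1, "offset": [0.25, -0.7, -9], "angular": [0, 0, 0]},
  {"hand": 1, "offset": [0.25, -0.7, -9.7], "angular": [0, 0, 0]},
  {"hand": 1, "offset": [0.25, -0.7, -9.7], "angular": [0, 0, 0]},
  {"hand": 1, "offset": [0.25, -0.7, -9.7], "angular": [0, 0, 0]},
])

```text
time: 3.28
tool_pos: [0.5376, -0.0075, 0.0454]
tcp_rot: [2.225, 2.215, 0.002]
wrist_force: [0.1, 0.6, 0.3]
width: 1.002
```

```bash
python3 - <<'E'
from h import *
cs=cams(); s=bot.read_state(); print(s["time"],s["tool_pos"],s["tcp_rot"],s["wrist_force"])
cv2.imwrite("pics/b.png",cv2.resize(cs["scene"]["frame"][170:320,240:440],(800,600)))
E
```

```text
3.375 [ 0.53754687 -0.00749071  0.04537986] [2.22544950e+00 2.21531839e+00 2.07594261e-03] [ 0.21078448  1.21480373 -0.46293805]
```

View pics/b.png

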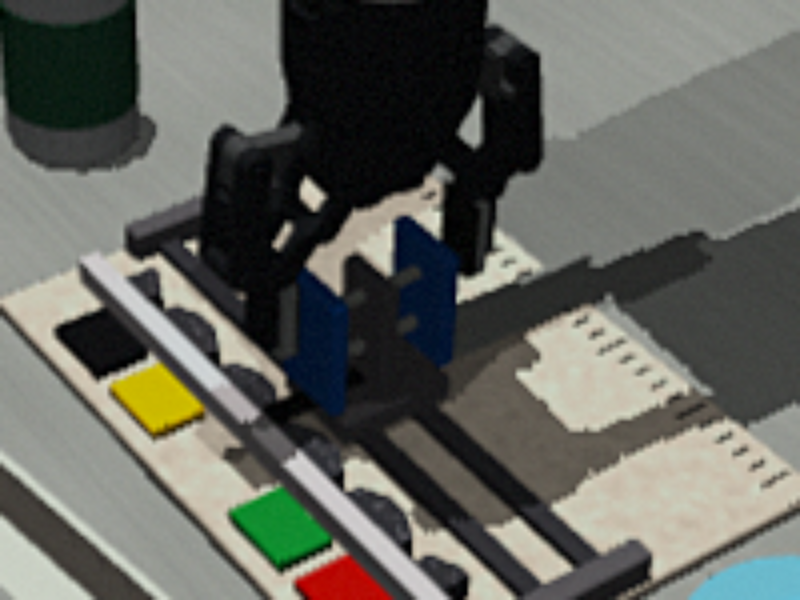

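```bash
python3 - <<'E'
from h import *
c=cams()["scene"]
for X in [(.580,-.0185,.059),(.580,.0035,.059),(.594,-.0185,.059),(.594,.0035,.059),(.580,.0035,.09),(.495,-.0185,.059),(.495,.0035,.059),(.5685,-.025,.078),(.5685,.011,.078)]:
    p=c["mtx"]@(c["R"]@np.array(X)+c["t"]); p=p[:2]/p[2]; print(X,((p-[240,170])*4).round())
E
```

```text
(0.58, -0.0185, 0.059) [266. 322.]
(0.58, 0.0035, 0.059) [298. 351.]
(0.594, -0.0185, 0.059) [237. 334.]
(0.594, 0.0035, 0.059) [268. 365.]
(0.58, 0.0035, 0.09) [299. 289.]
(0.495, -0.0185, 0.059) [436. 248.]
(0.495, 0.0035, 0.059) [470. 275.]
(0.5685, -0.025, 0.078) [281. 265.]
(0.5685, 0.011, 0.078) [334. 313.]
```

The predicted finger outline matches the picture, so the fingers straddle the paddles correctly. Now squeeze.

Emit:
drive_tool([
  {"hand": 0.3, "offset": [0, 0, 0], "angular": [0, 0, 0]},
  {"hand": 0.3, "offset": [0, 0, 0], "angular": [0, 0, 0]},
  {"hand": 0.3, "offset": [0, 0, 0], "angular": [0, 0, 0]},
  {"hand": 0.3, "offset": [0, 0, 0], "angular": [0, 0, 0]},
  {"hand": 0.3, "offset": [0, 0, 0], "angular": [0, 0, 0]},
  {"hand": 0.3, "offset": [0, 0, 0], "angular": [0, 0, 0]},
  {"hand": 0.3, "offset": [0, 0, 0], "angular": [0, 0, 0]},
  {"hand": 0.3, "offset": [0, 0, 0], "angular": [0, 0, 0]},
], force=35)

```text
time: 4.47
tool_pos: [0.5378, -0.0075, 0.0459]
tcp_rot: [2.225, 2.215, 0.002]
wrist_force: [-0.8, 0.9, 8.1]
width: 0.362
```

Emit:
drive_tool([
  {"hand": 0.3, "offset": [0, 0, 0.3], "angular": [0, 0, 0]},
  {"hand": 0.3, "offset": [0, 0, 0.3], "angular": [0, 0, 0]},
  {"hand": 0.3, "offset": [0, 0, 0.3], "angular": [0, 0, 0]},
])

```text
time: 4.85
tool_pos: [0.5377, -0.0075, 0.0461]
tcp_rot: [2.225, 2.215, 0.003]
wrist_force: [6.7, 0.1, -10.6]
width: 0.358
```

```bash
python3 - <<'E'
from h import *
cs=cams(); s=bot.read_state(); print(s["time"],s["tool_pos"],s["wrist_force"],s["width"])
cv2.imwrite("pics/c.png",cv2.resize(cs["scene"]["frame"][170:320,240:440],(800,600)))
E
```

```text
4.95 [ 0.53766646 -0.00747202  0.04608729] [  6.08884715   0.31782917 -10.93550849] 0.3582244174112346
```

View pics/c.png

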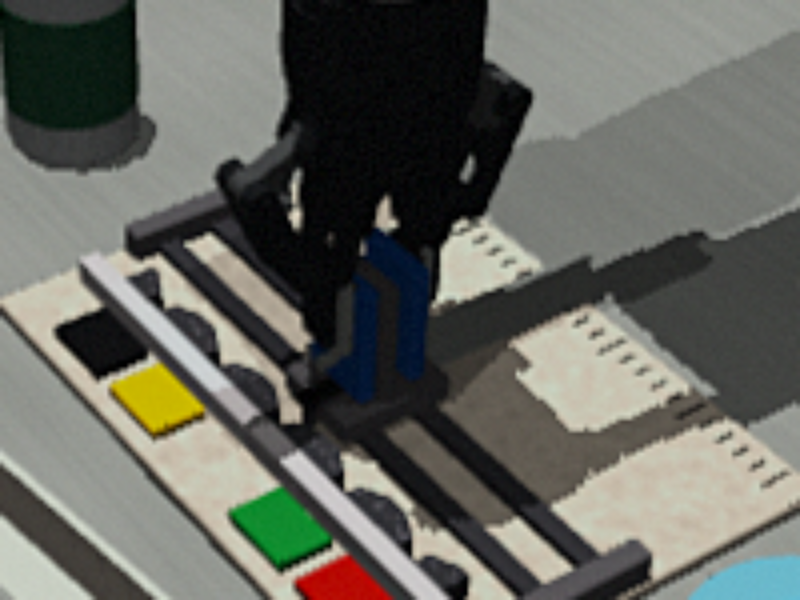

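The paddles are squeezed fully in (jaws stopped at 0.36 on the hard stop). Now slide +45 mm in y, taking most of the lift back.

Emit:
drive_tool([
  {"hand": 0.3, "offset": [0, 0, -0.2], "angular": [0, 0, 0]},
  {"hand": 0.3, "offset": [0, 0.7, -0.2], "angular": [0, 0, 0]},
  {"hand": 0.3, "offset": [0, 1.5, -0.2], "angular": [0, 0, 0]},
  {"hand": 0.3, "offset": [0, 2.3, -0.2], "angular": [0, 0, 0]},
  {"hand": 0.3, "offset": [0, 3.1, -0.2], "angular": [0, 0, 0]},
  {"hand": 0.3, "offset": [0, 3.9, -0.2], "angular": [0, 0, 0]},
  {"hand": 0.3, "offset": [0, 4.5, -0.2], "angular": [0, 0, 0]},
  {"hand": 0.3, "offset": [0, 4.5, -0.2], "angular": [0, 0, 0]},
])

```text
time: 5.95
tool_pos: [0.538, 0.0389, 0.046]
tcp_rot: [2.225, 2.216, 0.004]
wrist_force: [5.0, 1.5, 2.8]
width: 0.364
```

Emit:
drive_tool([
  {"hand": 0.3, "offset": [0, 0, 0], "angular": [0, 0, 0]},
  {"hand": 0.3, "offset": [0, 0, 0], "angular": [0, 0, 0]},
])

```text
time: 6.2
tool_pos: [0.5379, 0.0388, 0.046]
tcp_rot: [2.226, 2.216, 0.004]
wrist_force: [5.2, 1.0, 3.2]
width: 0.359
```

```bash
python3 - <<'E'
from h import *
cs=cams(); s=bot.read_state(); print(s["time"],s["tool_pos"],s["wrist_force"],s["width"])
cv2.imwrite("pics/d.png",cv2.resize(cs["scene"]["frame"][170:320,240:440],(800,600)))
E
```

```text
6.3 [0.53796395 0.03878479 0.04598959] [5.26729966 1.37479836 2.97480899] 0.3599715958712411
```

View pics/d.png

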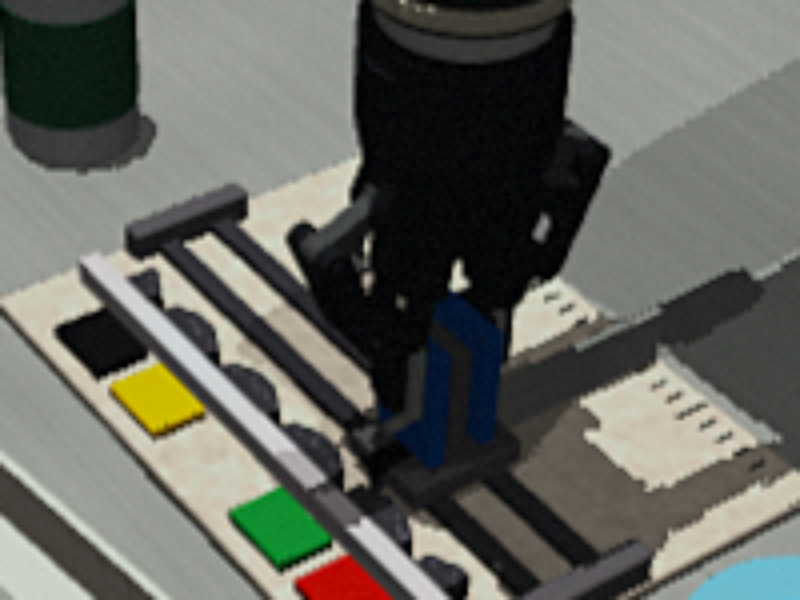

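The stop slid with the hand by about 46 mm and is now opposite the green tag, well within the notch's catch range. Release, then rise.

Emit:
drive_tool([
  {"hand": 0.6, "offset": [0, 0, 0], "angular": [0, 0, 0]},
  {"hand": 0.75, "offset": [0, 0, 0], "angular": [0, 0, 0]},
  {"hand": 1, "offset": [0, 0, 0], "angular": [0, 0, 0]},
  {"hand": 1, "offset": [0, 0, 0], "angular": [0, 0, 0]},
  {"hand": 1, "offset": [0, 0, 0], "angular": [0, 0, 0]},
  {"hand": 1, "offset": [0, 0, 0], "angular": [0, 0, 0]},
  {"hand": 1, "offset": [0, 0, 0], "angular": [0, 0, 0]},
  {"hand": 1, "offset": [0, 0, 0], "angular": [0, 0, 0]},
])

```text
time: 7.3
tool_pos: [0.5366, 0.0375, 0.0454]
tcp_rot: [2.227, 2.216, 0.0]
wrist_force: [0.2, 1.0, -0.2]
width: 1.002
```

Emit:
drive_tool([
  {"hand": 1, "offset": [0, 0, 1], "angular": [0, 0, 0]},
  {"hand": 1, "offset": [0, 0, 3], "angular": [0, 0, 0]},
  {"hand": 1, "offset": [0, 0, 6], "angular": [0, 0, 0]},
  {"hand": 1, "offset": [0, 0, 10], "angular": [0, 0, 0]},
  {"hand": 1, "offset": [0, 0, 15], "angular": [0, 0, 0]},
  {"hand": 1, "offset": [-4, 4, 18], "angular": [0, 0, 0]},
  {"hand": 1, "offset": [-8, 9, 19], "angular": [0, 0, 0]},
  {"hand": 1, "offset": [-10, 14, 19], "angular": [0, 0, 0]},
])

```text
time: 8.3
tool_pos: [0.4361, 0.1786, 0.2379]
tcp_rot: [2.227, 2.213, 0.006]
wrist_force: [1.1, 0.3, 0.7]
width: 0.997
```

Emit:
drive_tool([
  {"hand": 1, "offset": [0, 6, 0], "angular": [0, 0, 0]},
  {"hand": 1, "offset": [0, 12, 0], "angular": [0, 0, 0]},
  {"hand": 1, "offset": [0, 18, 0], "angular": [0, 0, 0]},
  {"hand": 1, "offset": [0, 18, 0], "angular": [0, 0, 0]},
  {"hand": 1, "offset": [0, 18, 0], "angular": [0, 0, 0]},
])

```text
time: 8.93
tool_pos: [0.4363, 0.3573, 0.2355]
tcp_rot: [2.225, 2.217, -0.001]
wrist_force: [-0.3, -0.9, 1.0]
width: 1.002
```

```bash
python3 - <<'E'
from h import *
cs=cams(); s=bot.read_state(); print(s["time"],s["tool_pos"],s["wrist_force"],s["width"])
T=cs["top"]["frame"]
b=blob(T,(100,150,40),(125,255,255),(215,205,412,355)); g=blob(T,(50,120,60),(75,255,255),(215,205,412,355)); print(b,g)
for q in b[:2]: print(onz(cs["top"],q[0],.08).round(4))
for q in g[:1]: print(onz(cs["top"],q[0],.014).round(4))
cv2.imwrite("pics/e.png",np.hstack([cv2.resize(cs["scene"]["frame"][100:400,200:500],(400,400)),cv2.resize(T[180:380,200:400],(400,400))]))
E
```

```text
9.025 [0.43666231 0.35633293 0.23549619] [ 0.45303921 -0.45740717  0.19975957] 1.0022815252599664
[(array([281.5, 246.7]), [268, 242, 27, 11, 221]), (array([279.9, 284.6]), [267, 281, 27, 8, 185])] [(array([286. , 222.1]), [275, 215, 22, 16, 318])]
[0.5621 0.038  0.08  ]
[0.509  0.0386 0.08  ]
[0.6112 0.0377 0.014 ]
```

View pics/e.png

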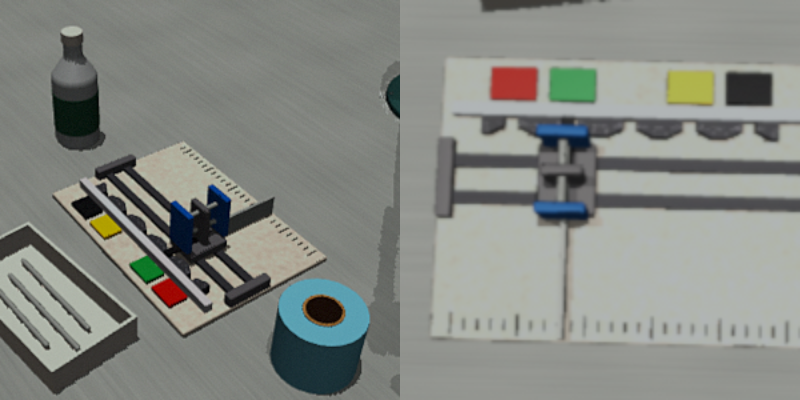

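The stop is level with the green tag (y 0.038 against 0.038). The paddles are back to full width (37.9 px now, 37.8 px before), so the pin is in. The bottle is upright and the arm is clear.

```bash
python3 -c "
from workcell import bot
print(bot.finish_job())"
```

```text
the job is handed in; nothing more can be done
None
```

The stop is now locked in the green-tag notch, and the job is handed in at about 9 s of the 32 s limit. I squeezed both paddles fully in at 35 N and held them while sliding the stop about 45 mm in +y. Then I let go and moved the arm clear.

- **Position:** in the last pictures the paddle centres are at y = 38.0 and 38.6 mm and the green tag is at 37.7 mm, so the stop is within about 1 mm of the tag.
- **Lock:** the paddles stand as far apart as at the start (37.9 px against 37.8 px), so they are fully released. I did not push the stop to test the lock.
- **Bottle and forces:** the bottle is upright where it stood, and every wrist force I read stayed under 15 N.
- **Disagreement:** heights triangulated from the two cameras came out 3–4 mm lower than the stated values, for both the tags and the paddle tops. I used the stated heights, and the grasp was not affected.

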